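# Clamp the wooden disc with the toggle clamp and its extension bar

### The arm

A 6-joint arm with a two-finger parallel gripper is mounted at the origin on a cart in front of the work surface, level with it; the furniture and walls round the work are solid. World frame = base frame: x ahead of the robot, y to its left, z up, the work surface at z = 0. Lengths are in m, angles in rad, forces in N, time in s.
With the tool pointing down it reaches from about 0.225 to 0.875 m from the base axis. Payload 3.4 kg.
Tool frame: the origin (TCP) lies on the centre line of the jaws, within the pads' length; the fingertips stand 11 mm ahead of it and the grasp point (between the pads) lies 8 mm behind it; z points along the fingers, y is the line along which they close (so a half turn about z gives the same grasp; the last joint's range is limited). The gripper opens to 85 mm and grips with 20 to 120 N. Pads are 22 mm wide; open, the fingers measure 114 mm over their backs; the gripper's body (76 mm by 85 mm) begins 54 mm behind the grasp point. The pads swing forward as they close: fully open they stand 13 mm farther back than shut.
Start: joints at [1.11, 0.276, 1.505, -0, 1.361, -0.121], TCP at [0.192, 0.542, 0.242] pointing down, gripper open.
Joint ranges: [-2.89, 2.89], [-0.75, 2.08], [0.22, 2.7], [-1.18, 4.32], [0.11, 2.71], [-2.7, 2.7]. Speed limits (rad/s): [2.57, 2.57, 3.14, 3.14, 3.14, 3.14].

### API

Orientations are given as a unit quaternion [w, x, y, z].
In Python, from rig import manip, eyes, job gives the robot as it stands.
- The arm moves only by the tool drive_tool, never from a script. Its argument "rows" is a list of rows, each a list of 3 entries, a list of its own where there are three numbers: the turn, a rotation vector about the world's x, y, z in rad, then the shift along the world's x, y, z in cm, then the finger opening in cm, from 0 to 8.54. A call has 1 to 8 rows; each row shifts and turns the commanded pose from where the row before left it; what a row does not reach is not made up. A row lasts 1/8 s, in which the tool goes at most 62.5 mm and 10.7 degrees, less where a joint would pass 70% of its speed; a pose out of reach is approached as far as the arm can. A call is refused whole if a number of a shift passes 6.25 or a number of a turn 0.188, either way. A call with a gripper value outside its range is refused whole. The fingers move at their own pace and stop on an object; "force" is the grip in N (left out, the last holds). Time passes only in rows, so rows that do not move let the fingers close. It gives the time, the measured TCP pose, the force, the opening and the grip force at its end, in the units of the state.
- manip.get_state(): the state, without advancing time (a new reading comes with each control period).
- eyes.get_image(name): name is "scene" or "top"; returns the picture (480x640x3 uint8, red, green, blue); there is no depth.
- eyes.get_calibration(name): a dict with "camera_matrix" (3x3 intrinsics, pixels), "view" (4x4, takes a point from world to camera coordinates). Camera axes: x right, y up, looking along -z (the intrinsics and any distortion apply to the point x, -y, -z); pixel columns grow to the right and rows downward; lengths in m; the calibration is good to about 2 mm. A picture is of the moment at which its call begins. get_calibration takes no time and is no camera call.
- job.sign_off(): hands the job in; it is judged then, once.
The state is a dict: "clock": time; "qpos": joint angles; "qd": joint speeds; "effort": joint torques, N m; "position": TCP position; "ee_rot": TCP orientation; "contact_force": force on the tool from outside, world axes, zero at the start; "moment": the same for the moment, N m; "width": finger opening in m; "gripper_force": force on a finger pad.
Only numpy, scipy, OpenCV 4.12 (cv2) and the standard library are available. Lean on these libraries where they do the work, as an engineer would, in place of code of your own. Each camera call takes 0.05 s, during which the arm holds its last target. There are 200 camera calls.

### The job

Clamp the wooden disc in the holding fixture: push it along the fence until it is against the end stop, then lay the shank of the loose extension bar in the channel of the clamp lever and swing the lever with the bar past its dead point until it snaps over and locks with the pad pressing on the disc. Turn the lever with the bar only, keeping the fingers off it; then take the bar out, lay it flat on the table clear of the fixture, and leave the jars and the tape roll where they stand.

Things in the scene. Friction and masses are not known exactly. Their poses are not given: they have to be found in the camera images.
- fixture: Dark wooden board, 240 x 255 x 18 mm, screwed to the table, with a hand clamp on it. Origin at table height right under the vertical pivot of the clamp lever; z up. In this frame the board spans x -180 to +60 and y -60 to +195 mm. Grey clamp housing round the origin, 38 mm high, x -38 to +38, y -34 to +58 mm.
- fence (a point): Middle of the guiding face of the aluminium fence on the board's +y edge, 24 mm above the table. The face looks to the fixture's -y, at fixture y = 173.5 mm, and runs from fixture x = -78 to +55 mm, with a flared lead-in before that; top 30 mm above the table. Axes as the fixture's.
- end_stop (a point): Middle of the face of the aluminium end stop across the far end of the fence, 24 mm above the table. The face looks to the fixture's -x, at fixture x = +43.5 mm, and runs from fixture y = 90 to 172 mm; top 30 mm above the table. Axes as the fixture's. A fixed bin of paint jars, 90 mm high, may stand close behind it.
- lever_channel (a point): Centre of the floor of the open-topped channel of the dark steel clamp lever, 61 mm from the pivot, 45 mm above the table. x points along the channel, away from the pivot. Channel 20 mm wide, from 34 to 88 mm from the pivot, walls up to 64 and flared lips up to 72 mm above the table, closed at the pivot end, open at the outer end.
- lever (a joint): Lever angle, rad: 0 fully open, grows clockwise seen from above, 1.28 at its stop (locked). The channel points at angle -1.70 - joint in the fixture's frame. Sprung: resistance rises to about 2 Nm near 0.5, is nil at the dead point 1.12; beyond, the lever drives itself to the stop; released before it, it springs back. Moves the pad 23 mm to the fence.
- pad: Black rubber pad, pressing face 36 mm long (and a slanted lead-in on its near side), 16 mm high, on the clamp's plunger. Origin 10 mm behind its pressing face, 28 mm above the table, at fixture x = 0; moves along the fixture's +y. Pressing face at fixture y = 70 mm with the clamp open. Sprung: presses the disc with about 12 N once locked.
- bar: Loose straight extension bar, 200 mm long, flat underside. Steel shank 16 mm wide and 18 mm high from x = +10 to +100 mm; ribbed black grip 24 mm wide and 28 mm high from x = -100 to +10 mm. Origin half-way along, on the underside; x points along the bar towards the end of the shank, z up. About 0.22 kg.
- bar_grip (a point): Centre of the bar's black grip, 45 mm from the bar's middle, 14 mm above its underside; axes as the bar's.
- disc: Loose pale wooden disc, 87 mm in diameter, 9 mm thick, lying flat on the board. Origin at the centre of its underside, 18 mm above the table.
- disc_center (a point): Centre of the wooden disc, half-way up. Against the end stop it lies at fixture x = 0, against the fence at fixture y = 130 mm. The free way between the open pad and the fence is 103 mm wide.
- teal_jar: Bystander: teal paint jar with black cap, 39 mm across, 74 mm high; origin at its underside.
- white_jar: Bystander: white paint jar with black cap, 39 mm across, 74 mm high; origin at its underside.
- tape_roll: Bystander: roll of masking tape lying flat, 98 mm across, 48 mm high; origin at its underside.
Mind the look-alikes: they are no part of the job. Several things have the shape of the disc; the one meant has the colours described above.

How it is judged:
On the way, in this order (a step that is already met when the one before it is completed fails the run):
1. the disc lies against the end stop (within 5 mm) while the clamp is still open (x of disc_center in the frame of fixture above -0.005 m and value of joint lever below 0.4 rad), for 0.2 s.
2. the bar pushes the lever, half-way to the dead point or further (contact force between bar and lever above 3 N and value of joint lever above 0.55 rad), for 0.05 s.
At the end, for the whole second after the job is handed in: The lever is locked against its stop past the dead point (joint over 1.23), the pad presses on the disc (over 4 N), the disc lies flat within 6 mm of the end stop and against the fence (within 4 mm), and the bar lies still and flat, right way up, on the table without touching the fixture (value of joint lever above 1.23 rad and contact force between pad and disc above 4 N and x of disc_center in the frame of fixture above -0.006 m and y of disc_center in the frame of fixture above 0.126 m and height (world z) of disc_center below 0.026 m and height (world z) of bar below 0.006 m and angle between bar's own z axis and vertical below 0.08 rad and contact force between bar and fixture below 0.1 N and linear speed of bar below 0.02 m/s).
It fails at once if the fingers or arm push the lever (over 3 N) (contact force between any of the fingers, the arm and lever above 3 N).
It fails at once if a jar or the tape roll is moved by more than 30 mm or tipped (distance of any of teal_jar, white_jar, tape_roll from where it was at the start of the episode above 0.03 m or angle between any of teal_jar, white_jar's own z axis and vertical above 0.5 rad).
It also fails if it takes over 72 s, if anything falls off the work surface, if the arm or the gripper's body presses on something with over 40 N, if the wrist force passes 120 N, or if a joint passes its speed limit or range.

## Working session

There is one attempt and no reset: what is moved stays moved. The work goes in short steps, Python scripts to look and compute and a tool call to move; the robot and the scene stay as the last step left them, time stands still between calls to the robot, and variables do not carry over. Pictures are saved under pics/ and viewed, at most 10 in all, crops included, and the job is handed in when it is done.

Besides the shell and the picture viewer there is one more tool, called by a JSON object that holds its "name" and its "arguments". drive_tool: Moves the arm, as the interface text tells. Its arguments: {"type":"object","properties":{"rows":{"type":"array"},"force":{"type":"number"}},"required":["rows"]}

```bash
mkdir -p pics; cat > h.py <<'E'
import numpy as np, cv2
from rig import manip, eyes, job
def snap(n,f):
    im=eyes.get_image(n); cv2.imwrite('pics/'+f,im[:,:,::-1]); return im
def ray(n,uv):
    c=eyes.get_calibration(n); K=np.array(c['camera_matrix']); V=np.array(c['view'])
    d=c.get('distortion'); p=cv2.undistortPoints(np.array(uv,float).reshape(-1,1,2),K,None if d is None else np.array(d)).reshape(-1,2)
    D=np.c_[p[:,0],-p[:,1],-np.ones(len(p))]@V[:3,:3]; o=-V[:3,:3].T@V[:3,3]
    return o,D
def onz(n,uv,z):
    o,D=ray(n,uv); return o+D*((z-o[2])/D[:,2])[:,None]
def proj(n,P):
    c=eyes.get_calibration(n); K=np.array(c['camera_matrix']); V=np.array(c['view'])
    q=np.atleast_2d(P)@V[:3,:3].T+V[:3,3]; q=q*[1,-1,-1]; q=q@K.T; return q[:,:2]/q[:,2:]
E
python3 - <<'E'
from h import *
for n in('scene','top'):
    snap(n,n+'0.png'); print(eyes.get_calibration(n))
print(manip.get_state())
E
```

```text
{'camera_matrix': array([[487.37448728,   0.        , 322.21639568],
       [  0.        , 487.37448728, 240.80509943],
       [  0.        ,   0.        ,   1.        ]]), 'view': array([[ 0.87625067, -0.4813984 ,  0.02098452, -0.46106845],
       [ 0.27343487,  0.53262604,  0.80096372, -0.1847884 ],
       [-0.39675955, -0.6961071 ,  0.59834503, -1.03584055],
       [ 0.        ,  0.        ,  0.        ,  1.        ]])}
{'camera_matrix': array([[561.07207152,   0.        , 319.42926993],
       [  0.        , 561.07207152, 246.1545977 ],
       [  0.        ,   0.        ,   1.        ]]), 'view': array([[-1.69559012e-02, -9.99855317e-01,  1.35757950e-03,
        -4.08230435e-02],
       [ 9.76454925e-01, -1.62670015e-02,  2.15107332e-01,
        -5.32574949e-01],
       [-2.15054126e-01,  4.97295386e-03,  9.76589470e-01,
        -1.55497627e+00],
       [ 0.00000000e+00,  0.00000000e+00,  0.00000000e+00,
         1.00000000e+00]])}
{'clock': 0.1, 'qpos': array([ 1.11003127e+00,  2.76538328e-01,  1.50599471e+00,  1.99409882e-05,
        1.36070588e+00, -1.21008310e-01]), 'qd': array([ 0.00040637, -0.00099759, -0.0040259 , -0.00144928,  0.00042881,
       -0.00071144]), 'effort': array([ 2.65009039e-04, -4.17700624e+01, -2.46403617e+01, -4.29531747e-04,
        5.88725408e-03,  5.57800888e-06]), 'position': array([0.19142606, 0.54172621, 0.24152716]), 'ee_rot': array([-2.45415445e-04,  1.69064475e-01,  9.85604650e-01, -7.85755194e-04]), 'contact_force': array([-0.4419817 , -0.41972923,  0.43011784]), 'moment': array([ 0.03372699, -0.02837654, -0.00688989]), 'gripper_force': 0.0, 'width': 0.08508404040785299}
```

View pics/top0.png

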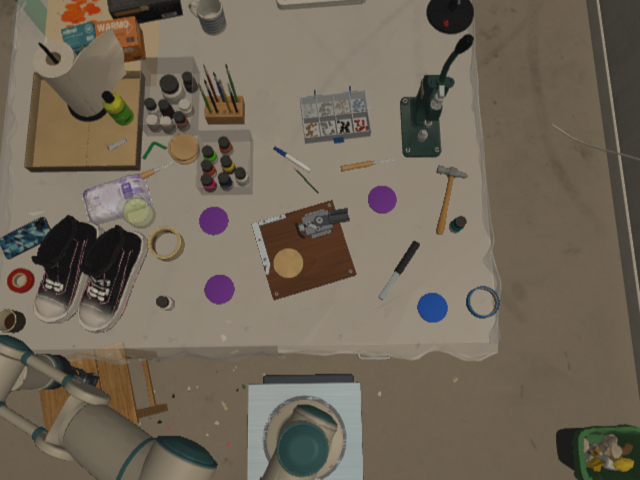

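View pics/scene0.png

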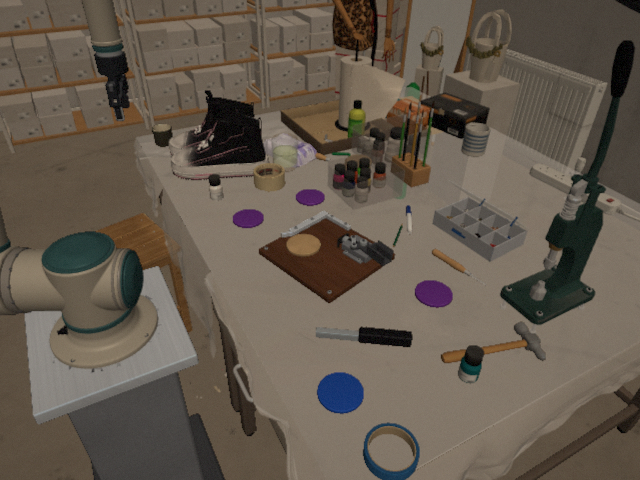

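Top view: the pale disc is at (288,263) on the board. Its look-alikes are a pale round at (184,149), purple discs at (213,220), (219,289) and (382,199), and a blue one at (433,307). The fence is on the left (261,245), the end stop at (270,216), the lever points right (340,214), and the bar runs from grip (407,257) to shank (388,288). The description picks the disc on the board at (288,263). Next is the close crop.

```bash
python3 - <<'E'
import cv2,numpy as np
t=cv2.imread('pics/top0.png'); s=cv2.imread('pics/scene0.png')
a=cv2.resize(t[190:310,235:435],None,fx=4,fy=4,interpolation=cv2.INTER_CUBIC)[:, :800]
b=cv2.resize(s[200:360,250:420],(800,600),interpolation=cv2.INTER_CUBIC)
cv2.imwrite('pics/a.png',a);
b=cv2.resize(s[200:350,250:450],(800,600),interpolation=cv2.INTER_CUBIC);cv2.imwrite('pics/b.png',b)
E
```

```text
(no output)
```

View pics/a.png

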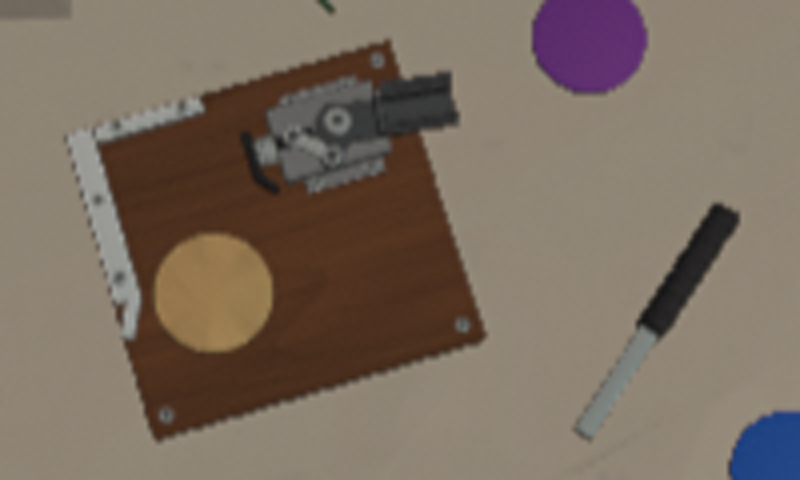

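View pics/b.png

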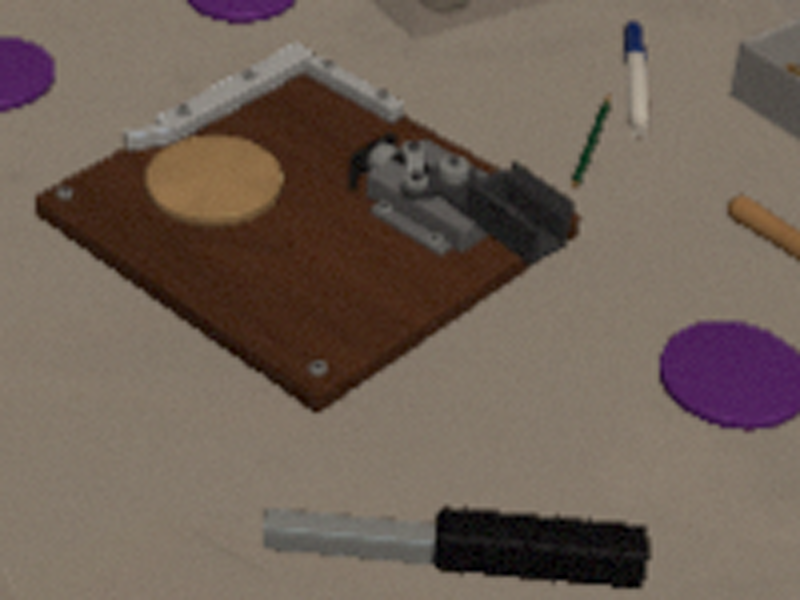

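The crops confirm the choice. The pale disc is on the board at top px (288,263). Board corners in the crop are (390,42), (485,338) and (157,440), and the bar runs from (725,212) to (585,432) with the grip end at the top.

```bash
cat > loc.py <<'E'
from h import *
def cr(p): return np.array(p,float)/4+[235-.375,190-.375]
def fit(A,B):
    a=A.mean(0);b=B.mean(0);X=A-a;Y=B-b
    th=np.arctan2((X[:,0]*Y[:,1]-X[:,1]*Y[:,0]).sum(),(X*Y).sum());c,s=np.cos(th),np.sin(th);R=np.array([[c,-s],[s,c]])
    return th,b-R@a,Y-X@R.T
E
python3 - <<'E'
from loc import *
W=onz('top',cr([(390,42),(485,338),(157,440)]),.018)[:,:2]
F=np.array([(.06,-.06),(-.18,-.06),(-.18,.195)])
th,t,r=fit(F,W);print('fixture',th,t,r*1000)
# scene cross-check: corners crop b /4 +(250,200)
sc=lambda p:np.array(p,float)/4+[250-.375,200-.375]
W2=onz('scene',sc([(317,403),(40,205)]),.018)[:,:2];print('scene corners',W2,W[1:])
im=cv2.imread('pics/top0.png');hsv=cv2.cvtColor(im,cv2.COLOR_BGR2HSV)
m=cv2.inRange(hsv,(10,90,120),(28,255,255));m[:, :270]=0;m[:,310:]=0;m[:240]=0;m[:285+5]=m[:290]
n,l,st,ce=cv2.connectedComponentsWithStats(m);k=1+st[1:,4].argmax();print('disc px',ce[k],st[k])
P=onz('top',ce[k],.027)[0,:2];c,s=np.cos(th),np.sin(th);R=np.array([[c,-s],[s,c]])
print('disc',P,'fix',R.T@(P-t))
# bar
g=cv2.inRange(hsv,(0,0,0),(180,255,60));g[:, :370]=0;g[:,430:]=0;g[:235]=0;g[280:]=0
n,l,st,ce=cv2.connectedComponentsWithStats(g);k=1+st[1:,4].argmax();cnt=np.argwhere(l==k)[:,::-1].astype(np.float32)
print(cv2.minAreaRect(cnt),ce[k])
gr=onz('top',ce[k],.022)[0];tip=onz('top',cr((584,433)),.012)[0];gend=onz('top',cr((726,210)),.026)[0]
print('grip c',gr,'tip',tip,'gend',gend,'len',np.linalg.norm(tip-gend))
d=(tip-gr)[:2];print('bar yaw',np.arctan2(d[1],d[0]),np.linalg.norm(d))
for nme,uv in(('white',(165,303)),('teal',(459,222)),('tape',(166,244)),('blue tape',(483,302))):print(nme,onz('top',uv,.06)[0])
L=onz('top',cr([(452,73),(458,122),(337,120)]),.07);print('lever end',L, 'fix',(L[:,:2]-t)@R)
E
```

```text
fixture 0.2830168063951932 [ 0.61019555 -0.04978038] [[-3.10175361  0.15774682]
 [ 1.23210834  2.8412466 ]
 [ 1.86964527 -2.99899343]]
scene corners [[ 0.45312267 -0.16317207]
 [ 0.38613669  0.07393463]] [[ 0.45534376 -0.15481784]
 [ 0.3847716   0.08419734]]
disc px [287.90560472 262.89823009] [274 249  29  29 678]
disc [0.49024765 0.04270321] fix [-0.08934968  0.12230024]
((406.8833923339844, 256.9430236816406), (7.210814476013184, 35.50682830810547), 33.17851257324219) [406.75984252 257.07874016]
grip c [ 0.50272422 -0.30511246  0.022     ] tip [ 0.38540736 -0.22485818  0.012     ] gend [ 0.54624755 -0.33424028  0.026     ] len 0.19501285552457132
bar yaw 2.5416303696937 0.14214076744841697
white [0.37520263 0.38649552 0.06      ]
teal [ 0.59633669 -0.45561991  0.06      ]
tape [0.54504768 0.3907913  0.06      ]
blue tape [ 0.36301208 -0.50670748  0.06      ]
lever end [[ 0.6413298  -0.13329323  0.07      ]
 [ 0.60456096 -0.13659751  0.07      ]
 [ 0.60749859 -0.04943796  0.07      ]] fix [[ 0.00657437 -0.08888484]
 [-0.02965444 -0.08178984]
 [-0.00249404  0.00108194]]
```

{"name": "drive_tool", "arguments": {"rows": [[[0, 0, 0.06], [2.2, -5, 0], 0], [[0, 0, 0.06], [2.2, -5, 0], 0], [[0, 0, 0.06], [2.2, -5, 0], 0], [[0, 0, 0.06], [2.2, -5, 0], 0], [[0, 0, 0.06], [2.2, -5, 0], 0], [[0, 0, 0.06], [2.2, -5, 0], 0], [[0, 0, 0.06], [2.2, -5, 0], 0], [[0, 0, 0.06], [2.2, -5, 0], 0]], "force": 60}}

```text
clock: 1.1
position: [0.3679, 0.1405, 0.2422]
ee_rot: [0.0, -0.071, 0.997, 0.0]
contact_force: [0.8, 0.4, -0.2]
width: -0.0005
gripper_force: 0.0
```

{"name": "drive_tool", "arguments": {"rows": [[[0, 0, 0.036], [1.3, -3, -3], 0], [[0, 0, 0.036], [1.3, -3, -3], 0], [[0, 0, 0.036], [1.3, -3, -3], 0], [[0, 0, 0.036], [1.2, -3, -3], 0], [[0, 0, 0], [0, 0, -4], 0], [[0, 0, 0], [0, 0, -3.5], 0], [[0, 0, 0], [0, 0, -1], 0], [[0, 0, 0], [0, 0, -0.2], 0]]}}

```text
clock: 2.1
position: [0.4187, 0.0222, 0.0352]
ee_rot: [-0.0, -0.142, 0.99, 0.0]
contact_force: [0.3, -0.4, -0.5]
width: -0.0002
gripper_force: 0.0
```

```bash
python3 - <<'E'
from h import *
t=snap('top','t1.png')[:,:,::-1];s=snap('scene','s1.png')[:,:,::-1]
a=cv2.resize(t[190:310,235:385],(600,480));b=cv2.resize(s[200:320,240:440],(800,480))
cv2.imwrite('pics/s1c.png',b)
c=np.hstack([cv2.resize(t[190:310,235:335],(400,480),interpolation=3),cv2.resize(s[200:320,250:350],(400,480),interpolation=3)]);cv2.imwrite('pics/c1.png',c)
print(manip.get_state()['position'])
E
```

```text
[0.4195217  0.02220521 0.03609467]
```

View pics/c1.png

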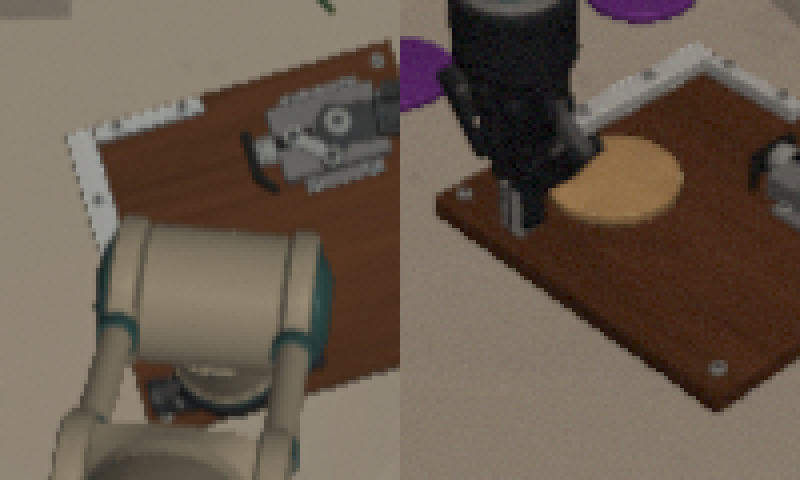

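{"name": "drive_tool", "arguments": {"rows": [[[0, 0, 0], [0, 0, -0.35], 0], [[0, 0, 0], [1.5, 0.55, 0], 0], [[0, 0, 0], [1.2, 0.44, 0], 0], [[0, 0, 0], [1.2, 0.44, 0], 0], [[0, 0, 0], [1.2, 0.44, 0], 0], [[0, 0, 0], [1.2, 0.44, 0], 0], [[0, 0, 0], [1.2, 0.44, 0], 0], [[0, 0, 0], [1.2, 0.44, 0], 0]]}}

```text
clock: 3.2
position: [0.5064, 0.0544, 0.0318]
ee_rot: [-0.0, -0.142, 0.99, 0.0]
contact_force: [-1.1, -0.0, 0.1]
width: 0.0003
gripper_force: 0.2
```

{"name": "drive_tool", "arguments": {"rows": [[[0, 0, 0], [0.7, 0.25, 0], 0], [[0, 0, 0], [0.4, 0.12, 0], 0], [[0, 0, 0], [0.2, 0.06, 0], 0], [[0, 0, 0], [0, 0, 0], 0]]}}

```text
clock: 3.7
position: [0.5186, 0.0583, 0.0318]
ee_rot: [-0.0, -0.142, 0.99, 0.0]
contact_force: [0.1, -0.9, 0.9]
width: 0.0001
gripper_force: 0.0
```

{"name": "drive_tool", "arguments": {"rows": [[[0, 0, 0], [0.2, 0.06, 0], 0], [[0, 0, 0], [0.2, 0.06, 0], 0], [[0, 0, 0], [0, 0, 0], 0]]}}

```text
clock: 4.08
position: [0.5229, 0.0596, 0.0319]
ee_rot: [0.0, -0.142, 0.99, 0.0]
contact_force: [0.1, -1.0, -1.1]
width: -0.0001
gripper_force: 0.0
```

{"name": "drive_tool", "arguments": {"rows": [[[0, 0, 0], [0.15, 0.04, 0], 0], [[0, 0, 0], [0, 0, 0], 0]]}}

```text
clock: 4.32
position: [0.5237, 0.0599, 0.0317]
ee_rot: [-0.001, -0.142, 0.99, 0.0]
contact_force: [-0.9, -0.3, -0.1]
width: 0.0002
gripper_force: 0.7
```

```bash
python3 - <<'E'
from h import *
s=snap('scene','s2.png')[:,:,::-1]
cv2.imwrite('pics/c2.png',cv2.resize(s[205:275,270:390],(800,467),interpolation=3))
E
```

```text
(no output)
```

View pics/c2.png

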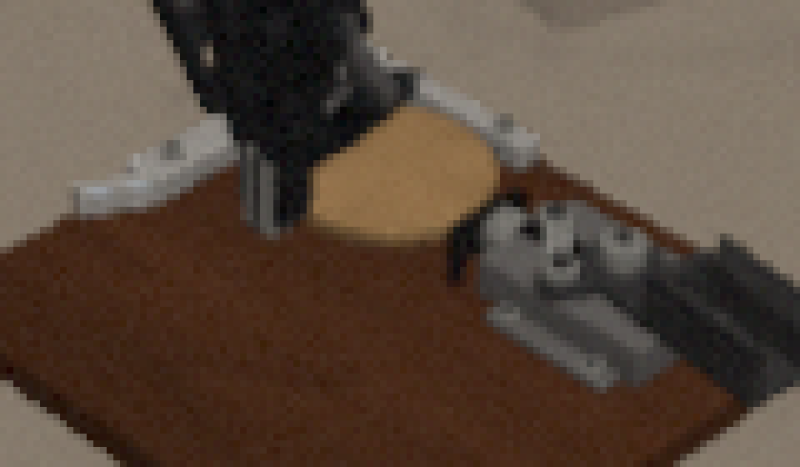

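{"name": "drive_tool", "arguments": {"rows": [[[0, 0, 0], [0.25, 0.07, 0], 0], [[0, 0, 0], [0, 0, 0], 0]]}}

```text
clock: 4.62
position: [0.5242, 0.0603, 0.0315]
ee_rot: [-0.003, -0.142, 0.99, 0.0]
contact_force: [-5.0, -1.1, 4.3]
width: -0.0003
gripper_force: 2.9
```

{"name": "drive_tool", "arguments": {"rows": [[[0, 0, 0], [-1, -0.3, 0], 0], [[0, 0, 0], [-1.5, -0.4, 0], 0], [[0, 0, 0], [0, 0, 5], 0], [[0, 0, 0], [0, 0, 6], 0], [[0, 0, -0.15], [0.5, -5, 1], 5], [[0, 0, -0.15], [0.5, -6, 0], 5], [[0, 0, -0.15], [0.5, -6, 0], 5], [[0, 0, -0.15], [0, -6, 0], 5]]}}

```text
clock: 5.62
position: [0.5164, -0.1782, 0.1521]
ee_rot: [0.001, 0.16, 0.987, -0.0]
contact_force: [0.7, 0.6, 0.5]
width: 0.0501
gripper_force: 0.0
```

{"name": "drive_tool", "arguments": {"rows": [[[0, 0, -0.15], [0, -5, 0], 5], [[0, 0, -0.135], [0, -5, 0], 5], [[0, 0, 0], [0, 0, 0], 5]]}}

```text
clock: 6.0
position: [0.5163, -0.28, 0.1516]
ee_rot: [0.001, 0.298, 0.955, -0.001]
contact_force: [0.1, 0.4, -0.3]
width: 0.0502
gripper_force: 0.0
```

```bash
python3 - <<'E'
from h import *
t=snap('top','t3.png')[:,:,::-1];s=snap('scene','s3.png')[:,:,::-1]
cv2.imwrite('pics/c3.png',np.vstack([cv2.resize(t[195:305,245:365],(800,733),interpolation=3)[:300*2:]])[:600])
st=manip.get_state();print(st['position'],st['ee_rot'],st['qpos'])
hsv=cv2.cvtColor(t,cv2.COLOR_BGR2HSV)
m=cv2.inRange(hsv,(10,90,120),(28,255,255));m[:,:255]=0;m[:,320:]=0;m[:200]=0;m[310:]=0
n,l,q,ce=cv2.connectedComponentsWithStats(m);k=1+q[1:,4].argmax();print(ce[k],q[k],onz('top',ce[k],.027))
hs=cv2.cvtColor(s,cv2.COLOR_BGR2HSV);g=cv2.inRange(hs,(0,0,0),(180,255,50));g[:320]=0;g[355:]=0;g[:,:340]=0;g[:,430:]=0
n,l,q,ce=cv2.connectedComponentsWithStats(g);k=1+q[1:,4].argmax();print('grip scene',ce[k],q[k],onz('scene',ce[k],.018))
E
```

```text
[ 0.51579077 -0.27622188  0.15145782] [-3.93625675e-04  2.96305919e-01  9.55092868e-01  5.10951112e-04] [-6.11005254e-01  3.54604594e-01  1.62375372e+00  7.97857220e-04
  1.16429605e+00 -1.58047221e+00]
[279.46118721 234.26331811] [265 221  30  28 657] [[0.57644925 0.06714692 0.027     ]]
grip scene [384.63387298 336.70236613] [358 327  54  20 803] [[ 0.50249411 -0.31056541  0.018     ]]
```

{"name": "drive_tool", "arguments": {"rows": [[[0, 0, 0], [-1.3, -2.8, -4], 5], [[0, 0, 0], [0, 0, -5], 5], [[0, 0, 0], [0, 0, -3], 5], [[0, 0, 0], [0, 0, 0], 5]]}}

```text
clock: 6.6
position: [0.5018, -0.3014, 0.0298]
ee_rot: [-0.003, 0.295, 0.955, 0.001]
contact_force: [-0.0, -0.2, 0.8]
width: 0.0502
gripper_force: 0.0
```

{"name": "drive_tool", "arguments": {"rows": [[[0, 0, 0], [0, 0, -1.2], 5], [[0, 0, 0], [0, 0, -0.4], 5], [[0, 0, 0], [0, 0, 0], 5]]}}

```text
clock: 6.98
position: [0.504, -0.3044, 0.0163]
ee_rot: [0.0, 0.296, 0.955, -0.0]
contact_force: [-0.2, -1.1, -0.1]
width: 0.0502
gripper_force: 0.0
```

{"name": "drive_tool", "arguments": {"rows": [[[0, 0, 0], [0, 0, 0], 2], [[0, 0, 0], [0, 0, 0], 1.5], [[0, 0, 0], [0, 0, 0], 1.5], [[0, 0, 0], [0, 0, 0], 1.5], [[0, 0, 0], [0, 0, 0], 1.5]], "force": 110}}

```text
clock: 7.6
position: [0.504, -0.3049, 0.0169]
ee_rot: [0.001, 0.296, 0.955, -0.0]
contact_force: [-0.7, -0.1, 7.0]
width: 0.0215
gripper_force: 108.4
```

{"name": "drive_tool", "arguments": {"rows": [[[0, 0, 0], [0, 0, 4], 1.5], [[0, 0, 0], [0, 0, 5], 1.5], [[0, 0, -0.15], [0, 0, 2], 1.5], [[0, 0, -0.15], [3, 1, 0], 1.5], [[0, 0, -0.15], [3, 1, 0], 1.5], [[0, 0, -0.15], [3, 1, 0], 1.5], [[0, 0, -0.15], [2.5, 1.5, 0], 1.5], [[0, 0, -0.08], [1.5, 1, 0], 1.5]]}}

```text
clock: 8.6
position: [0.6344, -0.2483, 0.1247]
ee_rot: [-0.001, 0.657, 0.754, 0.0]
contact_force: [0.2, -1.0, -3.5]
width: 0.022
gripper_force: 108.6
```

```bash
python3 - <<'E'
from h import *
t=snap('top','t4.png')[:,:,::-1];s=snap('scene','s4.png')[:,:,::-1]
st=manip.get_state();print(st['position'],st['ee_rot'])
cv2.imwrite('pics/c4.png',np.hstack([cv2.resize(t[185:285,290:357],(402,600),interpolation=3),cv2.resize(s[215:315,325:391],(396,600),interpolation=3)]))
p=st['position'];b=1.708;u=np.array([np.cos(b),np.sin(b),0]);print('tip pred top',proj('top',p+.145*u+[0,0,.0]),proj('scene',p+.145*u))
E
```

```text
[ 0.63475332 -0.24789106  0.12466172] [-5.17879677e-04  6.55173620e-01  7.55478073e-01  3.75953278e-04]
tip pred top [[338.47510166 211.62329061]] [[378.39568119 228.89724404]]
```

View pics/c4.png

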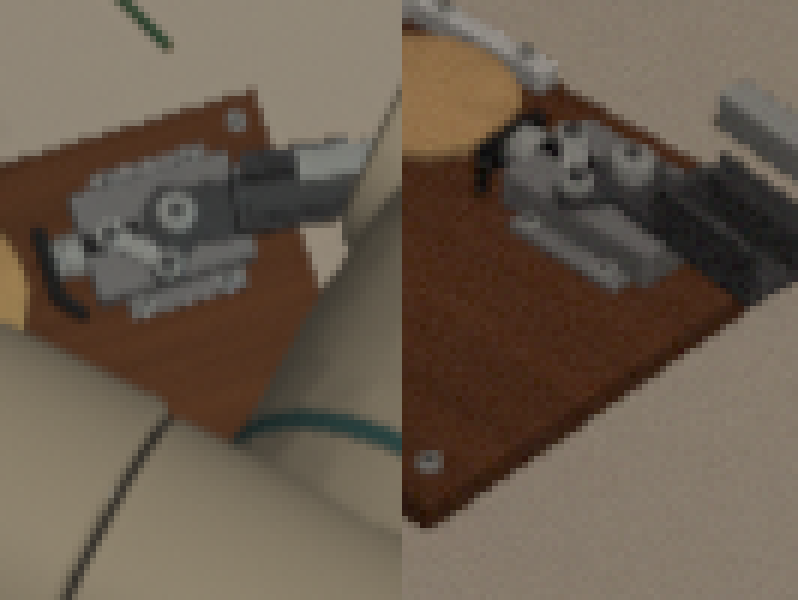

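```bash
python3 - <<'E'
from loc import *
tip=onz('top',(340,212.5),.125)[0];print('tip',tip)
L=onz('top',cr([(452,73),(458,122)]),.07).mean(0);I=onz('top',cr([(378,80),(380,138)]),.068).mean(0)
print('lever end',L,'inner',I,np.arctan2(*(L-I)[1::-1]))
# pivot screw, t4 px, at z .055-.065
for z in(.055,.065):print(onz('top',(319.5,219.8),z))
# scene: bar tip top-face left end in crop2 (728,82)-(775,?)  lever outer lips
sc=lambda p:(np.array(p,float)-[402,0])/6+[325-.4,215-.4]
print('scene pivot',onz('scene',sc((632,160)),.06),onz('scene',sc((632,160)),.055))
print('scene tip edge', onz('scene',sc([(733,84),(718,100),(720,125)]),.126), 'z.108',onz('scene',sc((720,127)),.108))
t=np.array([.6102,-.0498]);print('model tip target r.042',t+.042*np.array([.153,-.988]))
E
```

```text
tip [ 0.61221631 -0.10843143  0.125     ]
lever end [ 0.62294538 -0.13494537  0.07      ] inner [ 0.61582031 -0.07992342  0.068     ] -1.4420179314026162
[[ 0.61099626 -0.05132164  0.055     ]]
[[ 0.60829661 -0.05126098  0.065     ]]
scene pivot [[ 0.60772013 -0.05741137  0.06      ]] [[ 0.6116517 -0.0519256  0.055    ]]
scene tip edge [[ 0.6172695  -0.10623349  0.126     ]
 [ 0.60610474 -0.11244607  0.126     ]
 [ 0.59762878 -0.12638489  0.126     ]] z.108 [[ 0.61219373 -0.10764409  0.108     ]]
model tip target r.042 [ 0.616626 -0.091296]
```

{"name": "drive_tool", "arguments": {"rows": [[[0, 0, 0], [0.25, 0.8, 0], 1.5], [[0, 0, 0], [0.22, 0.7, 0], 1.5], [[0, 0, 0], [0, 0, -2], 1.5], [[0, 0, 0], [0, 0, -1.2], 1.5], [[0, 0, 0], [0, 0, 0], 1.5]]}}

```text
clock: 9.32
position: [0.6372, -0.234, 0.0926]
ee_rot: [-0.001, 0.656, 0.755, -0.0]
contact_force: [1.0, 1.5, -3.8]
width: 0.0218
gripper_force: 108.6
```

```bash
python3 - <<'E'
from h import *
t=snap('top','t5.png')[:,:,::-1];s=snap('scene','s5.png')[:,:,::-1]
st=manip.get_state();print(st['position'],st['ee_rot'])
cv2.imwrite('pics/c5.png',np.hstack([cv2.resize(t[195:245,310:360],(400,400),interpolation=3),cv2.resize(s[215:265,365:415],(400,400),interpolation=3)]))
E
```

```text
[ 0.63844154 -0.23457441  0.09410535] [2.11019863e-04 6.55980802e-01 7.54777540e-01 8.38137288e-05]
```

View pics/c5.png

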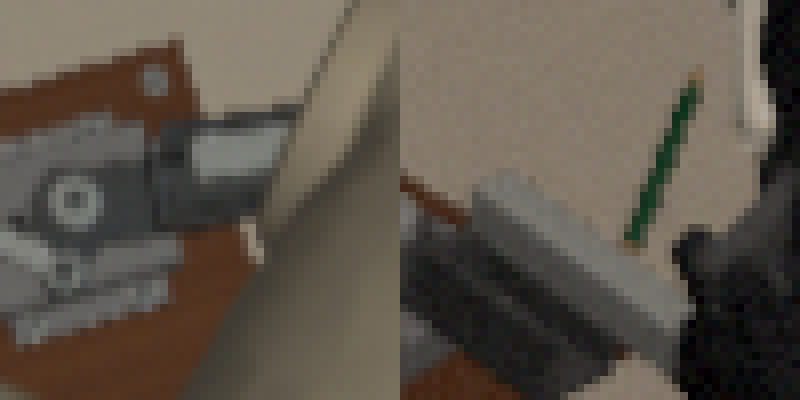

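```bash
python3 - <<'E'
from loc import *
q=lambda p:np.array(p,float)/8+[310-.44,195-.44]
print('tip corners',onz('top',q([(192,128),(192,178),(285,122),(275,171)]),.0955))
r=lambda p:(np.array(p,float)-[400,0])/8+[365-.44,215-.44]
print('scene tip',onz('scene',r([(510,172),(473,190)]),.0955))
print('lever mid at r: ',np.array([.6105,-.051])+np.outer([.042,.06,.088],[.153,-.988]))
E
```

```text
tip corners [[ 0.62660565 -0.09155014  0.0955    ]
 [ 0.60818253 -0.09113786  0.0955    ]
 [ 0.62827435 -0.1246943   0.0955    ]
 [ 0.6102677  -0.12065948  0.0955    ]]
scene tip [[ 0.62365559 -0.09564551  0.0955    ]
 [ 0.60880456 -0.09814535  0.0955    ]]
lever mid at r:  [[ 0.616926 -0.092496]
 [ 0.61968  -0.11028 ]
 [ 0.623964 -0.137944]]
```

{"name": "drive_tool", "arguments": {"rows": [[[0, 0, 0], [0, 0, -0.8], 1.5], [[0, 0, 0], [0, 0, -0.7], 1.5], [[0, 0, 0], [0, 0, 0], 1.5]]}}

```text
clock: 9.8
position: [0.6377, -0.234, 0.0779]
ee_rot: [-0.001, 0.656, 0.755, -0.0]
contact_force: [1.0, 0.2, -1.9]
width: 0.0214
gripper_force: 108.6
```

{"name": "drive_tool", "arguments": {"rows": [[[0, 0, 0], [0, 0, -0.6], 1.5], [[0, 0, 0], [0, 0, -0.5], 1.5], [[0, 0, 0], [0, 0, 0], 1.5]]}}

```text
clock: 10.18
position: [0.6379, -0.2341, 0.0671]
ee_rot: [-0.001, 0.656, 0.755, -0.0]
contact_force: [-0.7, 0.3, -3.5]
width: 0.0217
gripper_force: 108.6
```

{"name": "drive_tool", "arguments": {"rows": [[[0, 0, 0], [0, 0, -0.3], 1.5], [[0, 0, 0], [0, 0, 0], 1.5]]}}

```text
clock: 10.42
position: [0.6383, -0.2343, 0.0647]
ee_rot: [-0.0, 0.656, 0.755, -0.0]
contact_force: [-1.3, -0.3, -2.7]
width: 0.0221
gripper_force: 108.6
```

```bash
python3 - <<'E'
import numpy as np
p=np.array([.6105,-.051]);g=np.array([.6379,-.2341]);d=g-p;r=np.hypot(*d);a=np.arctan2(d[1],d[0]);print(r,a)
st=.11
prev=g
for k in range(1,15):
    q=p+r*np.array([np.cos(a-st*k),np.sin(a-st*k)]);print(k,np.round((q-prev)*100,2),q.round(3));prev=q
E
```

```text
0.18513878577974957 -1.422253582846465
1 [-2.03 -0.19] [ 0.618 -0.236]
2 [-2.04  0.03] [ 0.597 -0.236]
3 [-2.02  0.26] [ 0.577 -0.233]
4 [-1.98  0.48] [ 0.557 -0.228]
5 [-1.91  0.69] [ 0.538 -0.221]
6 [-1.83  0.9 ] [ 0.52  -0.212]
7 [-1.72  1.09] [ 0.503 -0.202]
8 [-1.59  1.27] [ 0.487 -0.189]
9 [-1.44  1.44] [ 0.472 -0.174]
10 [-1.27  1.59] [ 0.46  -0.158]
11 [-1.09  1.72] [ 0.449 -0.141]
12 [-0.89  1.83] [ 0.44  -0.123]
13 [-0.69  1.92] [ 0.433 -0.104]
14 [-0.47  1.98] [ 0.428 -0.084]
```

{"name": "drive_tool", "arguments": {"rows": [[[0, 0, -0.055], [-1.02, -0.12, 0], 1.5], [[0, 0, -0.055], [-1.02, -0.07, 0], 1.5], [[0, 0, -0.11], [-2.04, 0.03, 0], 1.5], [[0, 0, -0.11], [-2.02, 0.26, 0], 1.5]]}}

```text
clock: 10.92
position: [0.582, -0.2344, 0.0658]
ee_rot: [0.005, 0.773, 0.635, 0.004]
contact_force: [10.2, 0.8, -7.5]
width: 0.0219
gripper_force: 108.1
```

{"name": "drive_tool", "arguments": {"rows": [[[0, 0, -0.11], [-1.98, 0.48, 0], 1.5], [[0, 0, -0.11], [-1.91, 0.69, 0], 1.5], [[0, 0, 0], [0, 0, 0], 1.5]]}}

```text
clock: 11.3
position: [0.5434, -0.2238, 0.0662]
ee_rot: [0.006, 0.837, 0.547, 0.004]
contact_force: [10.0, -1.9, -10.3]
width: 0.0218
gripper_force: 108.2
```

{"name": "drive_tool", "arguments": {"rows": [[[0, 0, -0.11], [-1.83, 0.9, -0.1], 1.5], [[0, 0, -0.11], [-1.72, 1.09, 0], 1.5], [[0, 0, -0.11], [-1.59, 1.27, 0], 1.5], [[0, 0, -0.11], [-1.44, 1.44, 0], 1.5], [[0, 0, 0], [0, 0, 0], 1.5]]}}

```text
clock: 11.92
position: [0.4757, -0.1775, 0.0654]
ee_rot: [0.005, 0.936, 0.352, 0.003]
contact_force: [4.4, -7.8, -6.7]
width: 0.0219
gripper_force: 109.0
```

{"name": "drive_tool", "arguments": {"rows": [[[0, 0, -0.11], [-1.27, 1.59, 0], 1.5], [[0, 0, -0.11], [-1.09, 1.72, 0], 1.5], [[0, 0, 0], [0, 0, 0], 1.5]]}}

```text
clock: 12.3
position: [0.4466, -0.1393, 0.0638]
ee_rot: [-0.002, 0.968, 0.249, -0.002]
contact_force: [-2.6, 4.3, -0.1]
width: 0.0223
gripper_force: 110.0
```

{"name": "drive_tool", "arguments": {"rows": [[[0, 0, -0.055], [-0.47, 0.9, 0], 1.5], [[0, 0, -0.03], [-0.2, 0.45, 0], 1.5], [[0, 0, 0], [0, 0, 0], 1.5]]}}

```text
clock: 12.68
position: [0.4427, -0.1282, 0.064]
ee_rot: [0.0, 0.978, 0.207, 0.0]
contact_force: [-0.4, -0.3, -2.6]
width: 0.0222
gripper_force: 109.6
```

```bash
python3 - <<'E'
from h import *
t=snap('top','t6.png')[:,:,::-1];s=snap('scene','s6.png')[:,:,::-1]
cv2.imwrite('pics/c6.png',np.hstack([cv2.resize(t[190:290,250:350],(400,400),interpolation=3),cv2.resize(s[200:300,290:390],(400,400),interpolation=3)]))
E
```

```text
(no output)
```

View pics/c6.png

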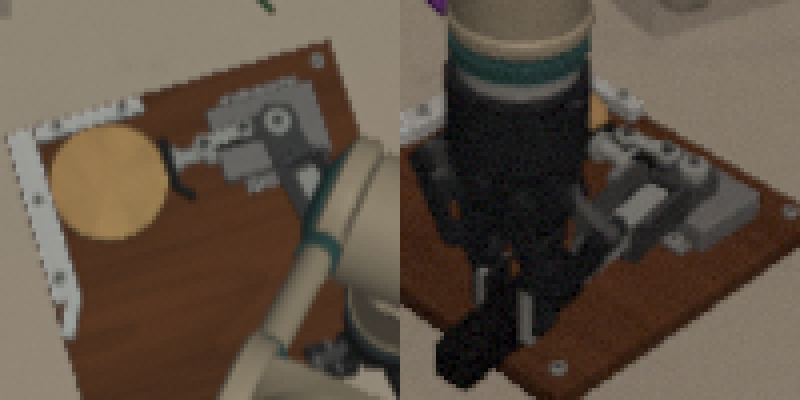

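Seen: the toggle is over-centre, the pad at crop (175,170) bears on the disc at (108,182), and the disc sits against fence and stop. The bar is free in the channel, so it can be lifted.

{"name": "drive_tool", "arguments": {"rows": [[[0, 0, 0], [0, 0, 0.6], 1.5], [[0, 0, 0], [0, 0, 1], 1.5], [[0, 0, 0], [0, 0, 1.5], 1.5], [[0, 0, 0], [0, 0, 2], 1.5], [[0, 0, 0], [0, 0, 2], 1.5], [[0, 0, 0], [0, 0, 0], 1.5]]}}

```text
clock: 13.52
position: [0.4438, -0.1288, 0.1367]
ee_rot: [0.002, 0.978, 0.206, 0.002]
contact_force: [0.1, -0.1, -2.8]
width: 0.0216
gripper_force: 109.6
```

{"name": "drive_tool", "arguments": {"rows": [[[0, 0, 0.15], [0, -3, 0], 1.5], [[0, 0, 0.15], [0, -3, 0], 1.5], [[0, 0, 0.15], [0.5, -3, 0], 1.5], [[0, 0, 0.15], [1, -3, 0], 1.5], [[0, 0, 0.15], [1, -3, 0], 1.5], [[0, 0, 0.15], [1, -2.6, 0], 1.5], [[0, 0, 0.15], [1, 0, 0], 1.5], [[0, 0, 0.15], [1, 0, 0], 1.5]]}}

```text
clock: 14.52
position: [0.4972, -0.3044, 0.1336]
ee_rot: [-0.001, 0.69, 0.724, -0.0]
contact_force: [-0.8, -0.2, -4.0]
width: 0.0217
gripper_force: 109.5
```

{"name": "drive_tool", "arguments": {"rows": [[[0, 0, 0.15], [0.5, 0, 0], 1.5], [[0, 0, 0.15], [0, 0, 0], 1.5], [[0, 0, 0.15], [0, 0, 0], 1.5], [[0, 0, 0.15], [0, 0, 0], 1.5], [[0, 0, 0.15], [0, 0, 0], 1.5], [[0, 0, 0.15], [0, 0, -3], 1.5], [[0, 0, 0], [0, 0, -3], 1.5], [[0, 0, 0], [0, 0, 0], 1.5]]}}

```text
clock: 15.52
position: [0.5002, -0.3024, 0.0719]
ee_rot: [-0.003, 0.308, 0.951, 0.001]
contact_force: [-1.0, 0.2, -3.2]
width: 0.022
gripper_force: 109.4
```

{"name": "drive_tool", "arguments": {"rows": [[[0, 0, 0], [0, 0, -3], 1.5], [[0, 0, 0], [0, 0, -1.5], 1.5], [[0, 0, 0], [0, 0, -0.5], 1.5], [[0, 0, 0], [0, 0, -0.3], 1.5], [[0, 0, 0], [0, 0, -0.1], 1.5], [[0, 0, 0], [0, 0, 0], 1.5]]}}

```text
clock: 16.27
position: [0.5027, -0.3043, 0.0214]
ee_rot: [0.001, 0.308, 0.951, -0.0]
contact_force: [0.8, -0.3, -2.6]
width: 0.0217
gripper_force: 109.6
```

{"name": "drive_tool", "arguments": {"rows": [[[0, 0, 0], [0, 0, -0.2], 1.5], [[0, 0, 0], [0, 0, -0.1], 1.5], [[0, 0, 0], [0, 0, 0], 1.5]]}}

```text
clock: 16.65
position: [0.5023, -0.304, 0.0178]
ee_rot: [-0.0, 0.308, 0.951, 0.0]
contact_force: [-0.6, -0.9, -2.7]
width: 0.0216
gripper_force: 109.6
```

{"name": "drive_tool", "arguments": {"rows": [[[0, 0, 0], [0, 0, -0.1], 1.5], [[0, 0, 0], [0, 0, 0], 1.5]]}}

```text
clock: 16.9
position: [0.5024, -0.3041, 0.0169]
ee_rot: [0.0, 0.308, 0.951, -0.0]
contact_force: [0.1, -0.5, -1.4]
width: 0.0224
gripper_force: 109.9
```

Touching; release and withdraw.

{"name": "drive_tool", "arguments": {"rows": [[[0, 0, 0], [0, 0, -0.1], 1.5], [[0, 0, 0], [0, 0, 0], 3], [[0, 0, 0], [0, 0, 0], 5], [[0, 0, 0], [0, 0, 0], 5], [[0, 0, 0], [0, 0, 4], 5], [[0, 0, 0], [0, 0, 6], 5], [[0, 0, 0], [-3, -2, 5], 5], [[0, 0, 0], [-5, -3, 0], 5]]}}

```text
clock: 17.9
position: [0.425, -0.3566, 0.1706]
ee_rot: [0.005, 0.306, 0.952, -0.003]
contact_force: [-0.9, -0.5, -0.9]
width: 0.0502
gripper_force: 0.0
```

{"name": "drive_tool", "arguments": {"rows": [[[0, 0, 0], [-5, -3, 0], 5], [[0, 0, 0], [0, -6, 0], 5], [[0, 0, 0], [0, -6, 0], 5], [[0, 0, 0], [0, 0, 0], 5]]}}

```text
clock: 18.4
position: [0.3718, -0.5087, 0.1652]
ee_rot: [0.001, 0.31, 0.951, -0.001]
contact_force: [0.1, 1.0, 0.0]
width: 0.0501
gripper_force: 0.0
```

```bash
python3 - <<'E'
from h import *
t=snap('top','t7.png')[:,:,::-1]
cv2.imwrite('pics/c7.png',cv2.resize(t[190:310,235:435],None,fx=4,fy=4,interpolation=3))
E
```

```text
(no output)
```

View pics/c7.png

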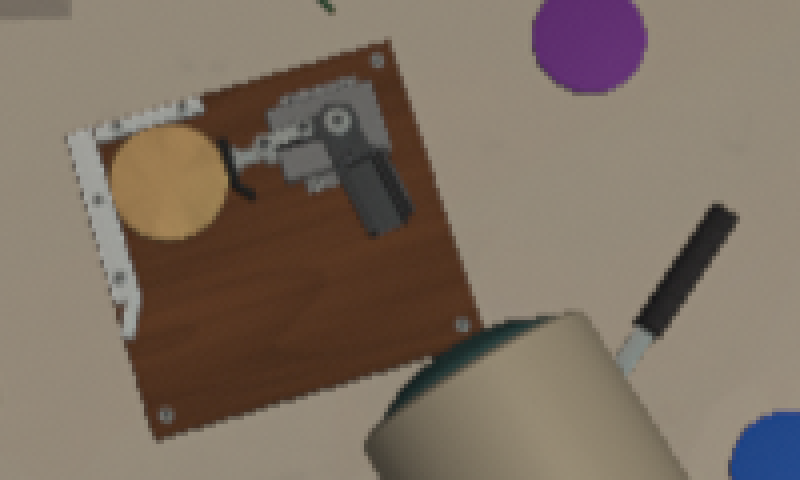

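The crop shows the lever swung over to (393,222), the disc at (170,182) tight in the corner under the pad, and the bar flat at (690,270) clear of the fixture.

```bash
python3 -c "
from rig import job
print(job.sign_off())"
```

```text
the job is handed in; nothing more can be done
None
```

I handed the job in at about 18.5 s on the robot's clock. In the last picture the disc sits in the corner against fence and end stop with the pad on it. The lever looks locked past its dead point, the bar lies flat on the table clear of the fixture, and I saw no sign of touching the jars or tape roll. The sign-off gave no verdict, and I judged the lock from the pictures and wrist force, not from a lever reading.

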